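# Check the strip welds at both ends of a battery pack

### The arm

A 7-joint arm with a two-finger parallel gripper is mounted at the origin on the work surface. World frame = base frame: x ahead of the robot, y to its left, z up, the work surface at z = 0. Lengths are in m, angles in rad, forces in N, time in s.
With the tool pointing down it reaches from about 0.425 to 0.875 m from the base axis. Payload 4.7 kg.
Tool frame: the origin (TCP) lies on the centre line of the jaws, within the pads' length; the fingertips stand 14 mm ahead of it and the grasp point (between the pads) lies 5 mm behind it; z points along the fingers, y is the direction in which the jaws open and shut (so a half turn about z gives the same grasp; the last joint's range is limited). The gripper opens to 87 mm and grips with 3 to 60 N. Pads are 19 mm wide; open, the fingers measure 117 mm over their backs; the gripper's body (75 mm by 190 mm) begins 51 mm behind the grasp point.
Start: joints at [1.133, 0.321, -0.07, 1.45, 0.023, 1.371, -0.057], TCP at [0.284, -0.585, 0.237] pointing down, gripper open.
Joint ranges: [-2.86, 2.86], [-0.3, 2.09], [-1.38, 1.24], [0.06, 2.45], [-1.56, 4.7], [0.09, 2.05], [-2.69, 2.69]. Speed limits (rad/s): [2.57, 2.57, 3.14, 3.14, 3.14, 3.14, 3.14].

### API

Orientations are given as a rotation vector (axis times angle).
In Python, from bench import ctrl gives the robot as it stands. The module is installed in compiled form; this text tells all that it offers.
- The arm moves only by the tool step_arm, never from a script. Its argument "plan" is a list of rows, each a list of 3 entries, a list of its own where there are three numbers: the turn, a rotation vector about the tool's x, y, z in rad, then the shift along the tool's x, y, z in m, then the closure in counts, from 0 (fully open) to 255 (shut). In form: [[[rx, ry, rz], [x, y, z], hand], ...]. A call has exactly 10 rows; each row is the pose to reach, as a shift and turn from the pose commanded when the call began, along the tool's axes at that moment; what a row does not reach only later rows make up. A row lasts 1/8 s, in which the tool goes at most 62.5 mm and 10.7 degrees, less where a joint would pass 70% of its speed; a pose out of reach is approached as far as the arm can. A call with a gripper value outside its range is refused whole. The fingers move at their own pace and stop on an object; "squeeze" is the grip in N (left out, the last holds). Time passes only in rows, so rows that repeat a pose let the fingers close, or fill a call up. It gives the time, the measured TCP pose, the force and the opening at its end, in the units of the state.
- ctrl.get_state(): the state, without advancing time (a new reading comes with each control period).
- ctrl.get_image(name): name is "side" or "top"; returns the picture (400x640x3 uint8, red, green, blue); there is no depth.
- ctrl.calibration(name): a dict with "fov_y" (degrees; the focal length in pixels is half the picture's height over the tangent of half this angle, whatever the lens; pixels are square), "cx", "cy" (the principal point, pixels), "rvec" (rotation vector, rad) and "tvec" (3), from world to camera coordinates, as OpenCV has them. Camera axes: x right, y down, z forward; pixel columns grow to the right and rows downward; lengths in m; the calibration is good to about 2 mm. A picture is of the moment at which its call begins. calibration takes no time and is no camera call.
- ctrl.close_job(): hands the job in, once; it reports no verdict.
Trained networks look in the newest picture that a camera, given by its name, has taken for a name from the list of things; names that differ only in an ending like _2 or _b are one class to them, and where a whole thing is asked for, a point or a joint stands for the part that bears it (a point fixed in the world has none). Each returns a list of dicts, best first, with "score" (0 to 1); they miss things now and then, are a little off and sometimes report something else, mostly with a low value. They report only what shows in the picture. A call takes as long as a camera call.
- ctrl.cut_out(camera, label): "pixels" (400x640 bool, what is visible of it) and "rect" ([left, top, width, height] in pixels, round what is visible of it).
The state is a dict: "time": time; "joint_positions": joint angles; "qd": joint speeds; "joint_torque": joint torques, N m; "position": TCP position; "tool_rot": TCP orientation; "ft_force": force on the tool from outside, world axes, zero at the start; "torque": the same for the moment, N m; "grip_width": opening from 0.0 (shut) to 1.0 (fully open).
Only numpy, scipy, OpenCV 4.12 (cv2) and the standard library are available. Lean on these libraries where they do the work, as an engineer would, in place of code of your own. Each camera call takes 0.05 s, during which the arm holds its last target.

### The job

Check the strip welds at both ends of the battery pack: first turn the tester's dial to its long mark in the middle of the scale, then bring the pack onto the rest plate and push its tabbed end straight onto the two spring probes until both are about half way in, keeping it there for a second. Back it off, turn it end for end and do the same with the plain end. Then lay the pack flat in the open tray and let go without dropping it; never ram the probes all the way in, leave the dial as set and leave the other things on the mat where they are.

Things in the scene. Friction and masses are not known exactly. Their poses are not given: they have to be found in the camera images.
- pack: Battery pack: flat-sided block 76 mm long (x), 48 wide (y), 27 high, 130 to 210 g, dark sleeve between two white end boards, a nickel strip across each end face. Origin: centre of its underside. At the +x end a tab 12 mm wide stands 8 mm above the top and bends back 12 mm over it; the -x end is plain. Starts flat on the mat at any yaw, left or right of the tester. Grip it across the 48 mm.
- tab_end (a point): Centre of the nickel strip on the tabbed end face, 38 mm along +x of the pack and 13.5 mm above its underside.
- plain_end (a point): Centre of the nickel strip on the plain end face, 38 mm along -x of the pack and 13.5 mm above its underside.
- tester: Weld tester, fixed: grey case 150 mm deep (x), 190 wide (y), 64 high, dark grey top panel. Origin: at the bottom in the middle of its front face, 2 mm above the table (on the mat); the front looks to its -x, towards the robot. In front of it lie the rest plate and, above that, the two probes.
- rest_plate (a point): Middle of the top of the aluminium rest plate in front of the case: 120 mm long (tester x from -120 to 0), 64 mm wide, its top 12 mm above the tester's origin.
- probe_axis (a point): Point on the front face, 25.5 mm above the tester's origin, midway between the probes: the height of the middle of a pack lying on the plate. The two brass probes, 9 mm thick, point to -x at y = +11 and -11 mm from here. Their tips stand 18 to 32 mm ahead of the face, as the black probe block was last set and clamped: this is not measured, feel for it. Axes as the tester.
- probe_left (a joint): How far the probe at y = +11 mm is pushed in (m): 0 = out, 0.011 = bottomed. It yields against a spring: 1 N at first touch plus 1 N per mm, so the two together resist with 2 N at touch, 13 N half way and 24 N at the bottom.
- probe_right (a joint): The same for the probe at y = -11 mm.
- dial (a joint): Angle of the dial (rad), growing clockwise seen from above, 0 to 3.8. 1.9 = the dial's white pointer line on the long mark, pointing straight to the tester's +x. Starts between 0.5 and 1.3. It turns with light friction (0.03 N m) and stays where it is left.
- dial_grip (a point): On the dial's axis, 20 mm above the top panel, at the height to grip. Black dial: skirt 48 mm across and 6 mm high, on it an upright bar grip 46 mm long, 14 wide, its top 28 mm above the panel. The axes turn with the dial: x along the bar towards the pointer end, y across the bar.
- long_mark (a point): Middle of the long white mark (16 x 4 mm) on the top panel, 36 mm straight behind (+x of the tester) the dial's axis; the other ten marks are 5 mm ticks every 0.38 rad.
- tray: Open black tray, fixed, 150 mm (x) by 124 mm (y), 22 mm high, walls and floor 4 mm thick. Origin: centre of its underside. It stands on the mat on the other side of the tester from the pack.
- phone: Bystander: a phone 147 x 71 x 8 mm lying flat, origin at the centre of its underside. Leave it.
- driver: Bystander: a screwdriver 150 mm long lying along its x between the tester and the right-hand place. Leave it.
- marker: Bystander: a marker pen 130 mm long lying along its x between the tester and the left-hand place. Leave it.
- flux: Bystander: a white squeeze bottle 48 mm across, 100 mm high, left of the tester's rear. Leave it.
- jar: Bystander: a glass jar 44 mm across, 55 mm high, near the bottle. Leave it.

How it is judged:
By the outcome, as a careful person would: the job done as asked, in the order asked, and still so for the second after the job is handed in, with the robot touching nothing.
It also fails if it takes over 72 s, if anything falls off the work surface, if the arm or the gripper's body presses on something with over 40 N, if the wrist force passes 120 N, or if a joint passes its speed limit or range.

## Working session

There is one attempt and no reset: what is moved stays moved. The work goes in short steps, Python scripts to look and compute and a tool call to move; the robot and the scene stay as the last step left them, time stands still between calls to the robot, and variables do not carry over. Pictures are saved under pics/ and viewed, and the job is handed in when it is done.

Besides the shell and the picture viewer there is one more tool, called after "Call:" as a command line: name --argument value ..., lists and objects as JSON in quotes. step_arm: Moves the arm, as the interface text tells. Its arguments: {"type":"object","properties":{"plan":{"type":"array"},"squeeze":{"type":"number"}},"required":["plan"]}

```bash
mkdir -p pics; ls; python3 - <<'E'
from bench import ctrl
import cv2
for n in ("side","top"):
    im=ctrl.get_image(n); cv2.imwrite(f"pics/{n}0.png",im[:,:,::-1]); print(n,ctrl.calibration(n))
s=ctrl.get_state()
for k,v in s.items(): print(k,v)
E
```

```text
pics
side {'fov_y': 50.50897608775675, 'cx': 322.18557479680277, 'cy': 192.6492755469789, 'rvec': array([ 2.40525826, -0.39948755,  0.13756124]), 'tvec': array([-0.56282639,  0.19041678,  0.97982317])}
top {'fov_y': 49.49452413316184, 'cx': 325.35567338118557, 'cy': 195.80845365273666, 'rvec': array([ 2.13916793, -2.14412149,  0.19971212]), 'tvec': array([-0.01164168,  0.59969411,  1.05070876])}
time 0.1
joint_positions [ 1.13311813  0.32173388 -0.07012137  1.45155361  0.02263776  1.37079319
 -0.05690351]
qd [-9.19312368e-04  5.72069285e-04  9.16625444e-04 -3.39404528e-03
  4.53170535e-05  4.89043101e-05 -1.87198636e-03]
joint_torque [-3.55596205e-05 -4.92572379e+01 -4.05504433e-01 -3.13399386e+01
 -6.41236408e-02  3.94843379e-02  6.27329450e-05]
position [ 0.28352909 -0.5843807   0.2355806 ]
tool_rot [-3.06017265e+00 -7.03369450e-01  7.77998007e-04]
ft_force [-0.91747413 -0.93881154  0.00553496]
torque [ 0.00850911 -0.02019214 -0.04336609]
grip_width 1.0001194075507083
```

View pics/side0.png

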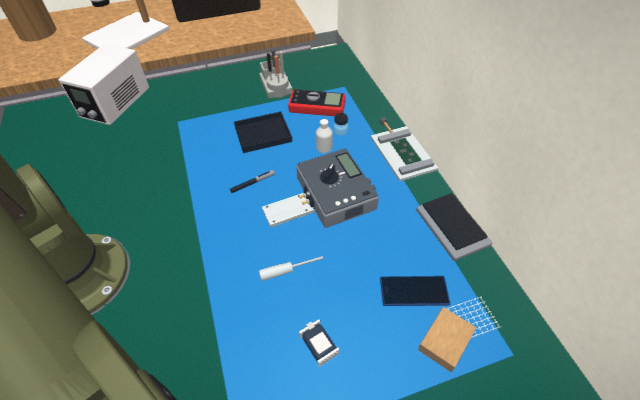

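View pics/top0.png

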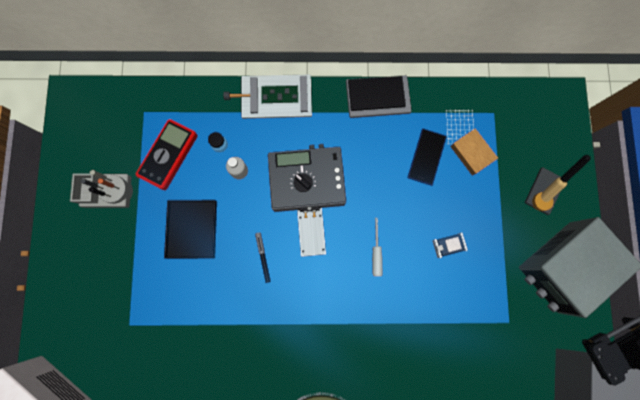

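The side view shows the pack at about (320,341), tester at (337,188), tray at (263,131). In the top view the pack is at (451,244), to the right (-y) of the tester at (306,178), and the tray is on the left at (190,229). Next I'll zoom in and get masks.

```bash
cat > h.py <<'E'
import numpy as np, cv2
from scipy.spatial.transform import Rotation as R
from bench import ctrl
def cam(n):
    c=ctrl.calibration(n); f=200/np.tan(np.radians(c['fov_y'])/2)
    K=np.array([[f,0,c['cx']],[0,f,c['cy']],[0,0,1]]); return K,cv2.Rodrigues(np.array(c['rvec']))[0],np.array(c['tvec'])
CAM={n:cam(n) for n in ('side','top')}
def proj(n,P):
    K,Rm,t=CAM[n]; q=(np.atleast_2d(P)@Rm.T+t)@K.T; return q[:,:2]/q[:,2:]
def onplane(n,uv,z):
    K,Rm,t=CAM[n]; uv=np.atleast_2d(uv); d=np.c_[uv,np.ones(len(uv))]@np.linalg.inv(K).T@Rm; o=-Rm.T@t
    s=(z-o[2])/d[:,2]; return o+s[:,None]*d
def tri(uvs,uvt):
    from numpy.linalg import lstsq
    P=[CAM[n][0]@np.c_[CAM[n][1],CAM[n][2]] for n in ('side','top')]
    X=cv2.triangulatePoints(P[0],P[1],np.array(uvs,float).reshape(-1,2).T,np.array(uvt,float).reshape(-1,2).T); return (X[:3]/X[3]).T
def tp(yaw,xyz,P):
    c,s=np.cos(yaw),np.sin(yaw); return np.atleast_2d(P)@np.array([[c,s,0],[-s,c,0],[0,0,1]])+np.array(xyz)
def crop(im,x,y,w,h,k,name):
    o=cv2.resize(im[y:y+h,x:x+w],None,fx=k,fy=k,interpolation=cv2.INTER_CUBIC); cv2.imwrite(name,o[:,:,::-1])
E
python3 - <<'E'
from h import *
import pickle
D={}
ims={}
for n in ('side','top'):
    im=ctrl.get_image(n); ims[n]=im
    for l in ('pack','tester','tray','dial','rest_plate','long_mark','probe_left','driver','marker','phone'):
        r=ctrl.cut_out(n,l)
        if r:
            D[n,l]=r[0]['pixels']; 
            m=r[0]['pixels']; ys,xs=np.nonzero(m)
            print(n,l,[(round(q['score'],2),np.round(q['rect']).tolist()) for q in r[:3]],(xs.mean().round(1),ys.mean().round(1)),m.sum())
        else: print(n,l,None)
pickle.dump((D,ims),open('d0.pkl','wb'))
s=ims['side'];t=ims['top']
crop(s,285,310,75,60,10,'pics/s_pack.png');crop(t,425,222,50,40,14,'pics/t_pack.png')
crop(s,250,140,135,90,5,'pics/s_test.png');crop(t,255,135,100,130,4,'pics/t_test.png')
E
```

```text
side pack [(0.75, [302.0, 320.0, 37.0, 45.0]), (0.48, [264.0, 148.0, 115.0, 77.0])] (np.float64(318.9), np.float64(341.9)) 916
side tester [(0.88, [264.0, 148.0, 116.0, 80.0])] (np.float64(327.2), np.float64(191.4)) 5212
side tray [(0.97, [238.0, 113.0, 56.0, 39.0])] (np.float64(262.9), np.float64(131.4)) 1618
side dial [(0.69, [320.0, 163.0, 20.0, 21.0]), (0.47, [262.0, 149.0, 116.0, 77.0])] (np.float64(329.2), np.float64(174.9)) 275
side rest_plate [(0.68, [260.0, 149.0, 116.0, 76.0]), (0.29, [300.0, 317.0, 42.0, 48.0])] (np.float64(326.9), np.float64(191.5)) 5291
side long_mark None
side probe_left None
side driver [(0.92, [259.0, 259.0, 59.0, 22.0])] (np.float64(278.1), np.float64(269.8)) 366
side marker [(0.58, [233.0, 169.0, 41.0, 25.0]), (0.23, [335.0, 115.0, 11.0, 18.0]), (0.17, [259.0, 146.0, 119.0, 81.0])] (np.float64(252.5), np.float64(180.7)) 289
side phone [(0.65, [381.0, 278.0, 72.0, 26.0])] (np.float64(414.3), np.float64(290.4)) 1964
top pack [(0.72, [431.0, 235.0, 37.0, 29.0]), (0.26, [253.0, 231.0, 17.0, 53.0])] (np.float64(448.7), np.float64(244.5)) 586
top tester [(0.62, [266.0, 143.0, 81.0, 110.0])] (np.float64(307.5), np.float64(188.6)) 5475
top tray [(0.96, [165.0, 203.0, 49.0, 57.0])] (np.float64(190.4), np.float64(228.7)) 2925
top dial [(0.55, [293.0, 172.0, 22.0, 20.0])] (np.float64(302.9), np.float64(182.1)) 281
top rest_plate [(0.57, [253.0, 233.0, 16.0, 49.0])] (np.float64(262.5), np.float64(256.0)) 261
top long_mark [(0.55, [268.0, 141.0, 78.0, 112.0])] (np.float64(307.3), np.float64(189.1)) 5613
top probe_left None
top driver [(0.65, [374.0, 219.0, 10.0, 57.0]), (0.45, [434.0, 233.0, 32.0, 24.0])] (np.float64(377.0), np.float64(258.3)) 291
top marker [(0.59, [434.0, 233.0, 33.0, 26.0])] (np.float64(449.6), np.float64(244.7)) 598
top phone [(0.58, [408.0, 126.0, 37.0, 57.0])] (np.float64(426.8), np.float64(155.9)) 1366
```

View pics/s_pack.png

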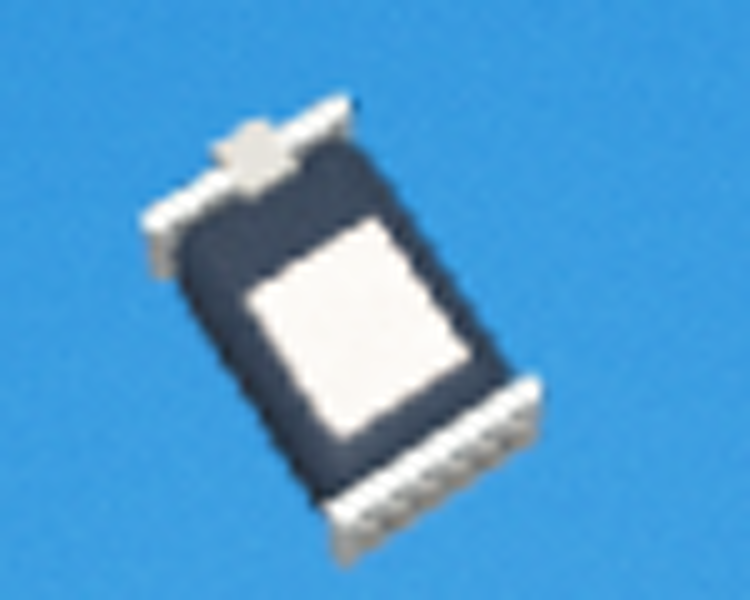

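View pics/t_pack.png

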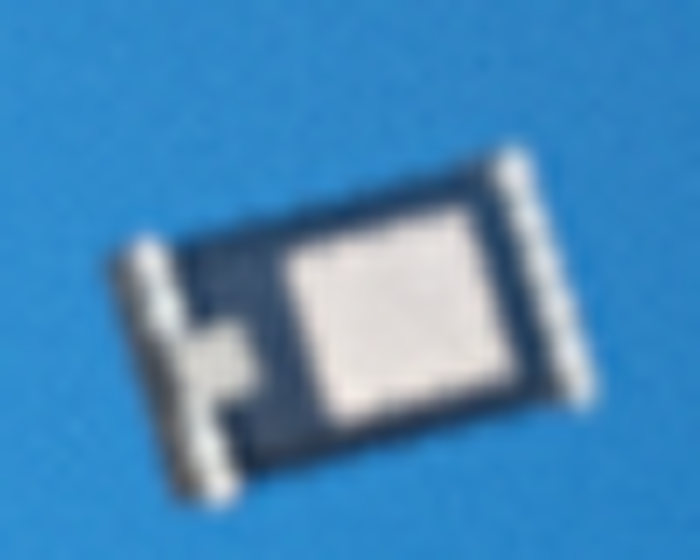

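View pics/s_test.png

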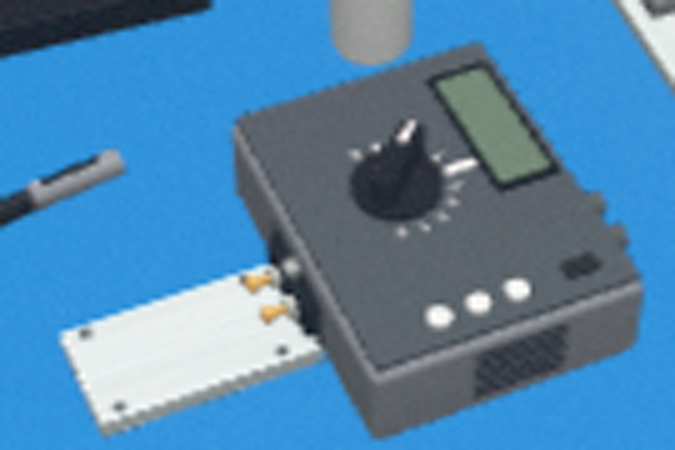

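View pics/t_test.png

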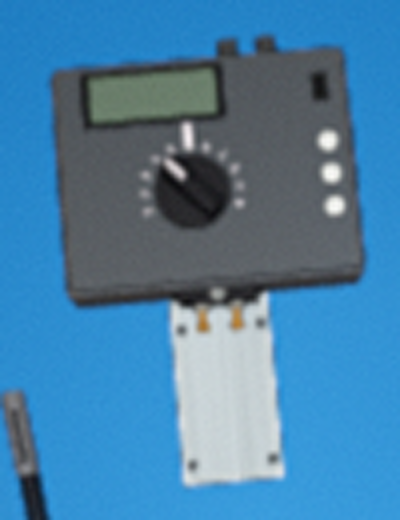

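Top view: the pack's tab end is at its left (~(434,249)), so the pack's +x points roughly to world +y. The dial pointer is left of the long mark. I'll fit box-model silhouettes to both views, using blue-mat segmentation.

```bash
cat > fit.py <<'E'
from h import *
from scipy.optimize import minimize
def box(x0,x1,y0,y1,z0,z1): return np.array([[x,y,z] for x in(x0,x1) for y in(y0,y1) for z in(z0,z1)],float)/1000
MOD={'pack':[box(-38,38,-24,24,0,27),box(26,38,-6,6,34,35),box(37,38,-6,6,27,35)],
 'tester':[box(0,150,-95,95,0,64),box(-120,0,-32,32,0,12)],
 'tray':[box(-75,75,-62,62,0,22)]}
S=8
def render(n,parts,pose,roi):
    x0,y0,w,h=roi; m=np.zeros((h*S//2,w*S//2),np.uint8)
    for b in parts:
        uv=proj(n,tp(pose[3],pose[:3],b)); hull=cv2.convexHull(uv.astype(np.float32))[:,0]
        q=((hull-[x0-.5,y0-.5])*(S//2)-.5)
        cv2.fillPoly(m,[np.round(q*16).astype(np.int32)],255,cv2.LINE_AA,4)
    return cv2.resize(m,(w,h),interpolation=cv2.INTER_AREA)/255.
def matness(im):
    hsv=cv2.cvtColor(cv2.GaussianBlur(im,(0,0),.6),cv2.COLOR_RGB2HSV).astype(float)
    f=im.astype(float); d=f[:,:,2]-f[:,:,0]   # blue minus red
    return d
def soft(im,roi):
    x0,y0,w,h=roi; d=matness(im)[y0:y0+h,x0:x0+w]; ref=np.percentile(d,90)
    return np.clip(1-(d-30)/(ref-30-8),0,1)
def fit(obj,ims,rois,p0,names=('side','top'),fixz=None,verbose=True,excl=None):
    so={n:soft(ims[n],rois[n]) for n in names}
    wt={n:np.ones_like(so[n]) for n in names}
    def cost(p):
        pose=[p[0]/1000,p[1]/1000,(p[2]/1000 if fixz is None else fixz),p[3]/100]
        return sum((wt[n]*(render(n,MOD[obj],pose,rois[n])-so[n])**2).sum() for n in names)
    x=np.array([p0[0]*1e3,p0[1]*1e3,p0[2]*1e3,p0[3]*100])
    best=None
    for st in (15,4):
        sim=np.vstack([x]+[x+st*np.eye(4)[i]*(0.5 if i==2 else 1) for i in range(4)])
        r=minimize(cost,x,method='Nelder-Mead',options=dict(initial_simplex=sim,xatol=.02,fatol=.005,maxiter=600)); x=r.x
    return [x[0]/1e3,x[1]/1e3,x[2]/1e3 if fixz is None else fixz,x[3]/100],r.fun,so
E
cat > f1.py <<'E'
from fit import *
import pickle
D,ims=pickle.load(open('d0.pkl','rb'))
RO={'pack':({'side':(290,310,60,62),'top':(423,225,52,42)}),
'tester':({'side':(258,142,128,92),'top':(260,138,94,122)}),
'tray':({'side':(230,108,70,50),'top':(158,196,62,68)})}
init={'pack':onplane('top',[449,245],.015)[0],'tester':onplane('top',[308,208],.03)[0],'tray':onplane('top',[190,229],.01)[0]}
y0={'pack':1.8,'tester':-.06 ,'tray':0.0}
for o in RO:
    p0=[*init[o][:2],.002,y0[o]]
    for kw in (dict(),dict(fixz=.002),dict(fixz=.002,names=('side',)),dict(fixz=.002,names=('top',))):
        p,c,so=fit(o,ims,RO[o],p0,**kw); print(o,kw,np.round(p,4),round(c,1))
    p,c,so=fit(o,ims,RO[o],p0,fixz=.002)
    for n in so: 
        cv2.imwrite(f'pics/fit_{o}_{n}.png',cv2.resize((np.hstack([so[n],render(n,MOD[o],p,RO[o][n])*.5+so[n]*.5])*255).astype(np.uint8),None,fx=3,fy=3))
E
python3 f1.py
```

```text
pack {} [ 4.7500e-01 -3.3330e-01  1.8000e-03  1.8201e+00] 131.2
pack {'fixz': 0.002} [ 0.475  -0.3334  0.002   1.8211] 131.7
pack {'fixz': 0.002, 'names': ('side',)} [ 0.4734 -0.3334  0.002   1.8169] 79.3
pack {'fixz': 0.002, 'names': ('top',)} [ 0.4769 -0.3334  0.002   1.819 ] 30.8
tester {} [0.57   0.0295 0.001  0.0872] 972.1
tester {'fixz': 0.002} [0.5699 0.029  0.002  0.0919] 981.8
tester {'fixz': 0.002, 'names': ('side',)} [0.5681 0.0308 0.002  0.1117] 708.6
tester {'fixz': 0.002, 'names': ('top',)} [0.5713 0.0288 0.002  0.0911] 226.4
tray {} [0.5186 0.3348 0.0017 0.0019] 136.2
tray {'fixz': 0.002} [0.5186 0.3343 0.002  0.0012] 136.2
tray {'fixz': 0.002, 'names': ('side',)} [0.5164 0.3345 0.002  0.0054] 76.7
tray {'fixz': 0.002, 'names': ('top',)} [0.5205 0.3343 0.002  0.0017] 29.3
```

```bash
cat > ov.py <<'E'
from fit import *
def wire(im,n,parts,pose,x,y,w,h,k,extra=()):
    o=cv2.resize(im[y:y+h,x:x+w],None,fx=k,fy=k,interpolation=cv2.INTER_CUBIC).copy()
    f=lambda uv:((uv-[x-.5,y-.5])*k-.5)
    for b in parts:
        uv=np.round(f(proj(n,tp(pose[3],pose[:3],b)))*8).astype(int)
        for i in range(8):
            for j in (1,2,4):
                if not i&j: cv2.line(o,tuple(map(int,uv[i])),tuple(map(int,uv[i|j])),(255,0,0),1,cv2.LINE_AA,3)
    for P in extra:
        uv=f(proj(n,tp(pose[3],pose[:3],P)))[0]; cv2.circle(o,tuple(map(int,np.round(uv*8))),16,(0,255,0),-1,cv2.LINE_AA,3)
    return o
E
python3 - <<'E'
from ov import *
import pickle
D,ims=pickle.load(open('d0.pkl','rb'))
p=[.5705,.029,.002,.091]
a=wire(ims['top'],'top',MOD['tester'],p,255,135,100,130,4)
b=wire(ims['side'],'side',MOD['tester'],p,255,142,128,92,3)
h=max(a.shape[0],b.shape[0]); c=np.zeros((h,a.shape[1]+b.shape[1],3),np.uint8); c[:a.shape[0],:a.shape[1]]=a;c[:b.shape[0],a.shape[1]:]=b
print(c.shape); cv2.imwrite('pics/ov_t.png',c[:,:,::-1])
E
```

```text
(520, 784, 3)
```

View pics/ov_t.png

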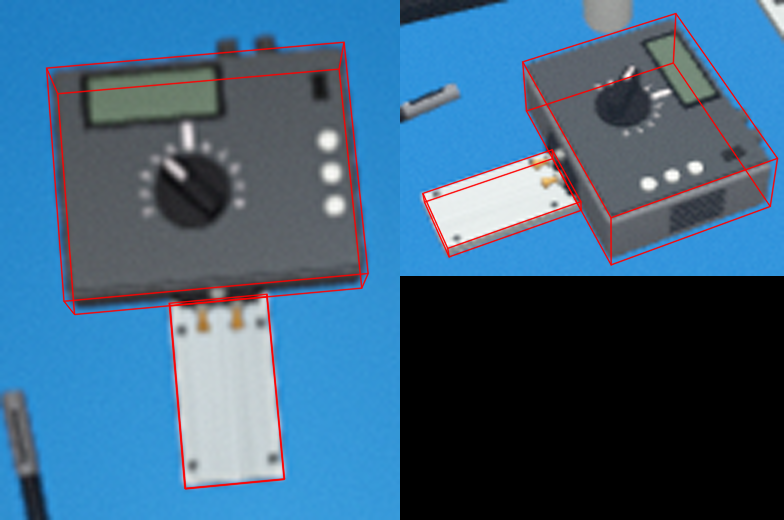

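```bash
cat > f2.py <<'E'
from fit import *
import pickle
D,ims=pickle.load(open('d0.pkl','rb'))
from scipy.ndimage import map_coordinates
def edges(n,A,B,z,ref,rng=4):
    # world segment A->B (approx) at height z ; find crossing of blue-red along image normal
    d=matness(ims[n]); out=[]
    for s in np.linspace(.08,.92,30):
        P=np.array([*(A*(1-s)+B*s),z]); u=proj(n,P)[0]; v=proj(n,np.array([*(A*(1-s)+B*s+(B-A)*.01),z]))[0]-u
        nn=np.array([-v[1],v[0]])/np.linalg.norm(v); ts=np.linspace(-rng,rng,81)
        pr=map_coordinates(d,[u[1]+ts*nn[1],u[0]+ts*nn[0]],order=1)
        mid=(pr.max()+pr.min())/2; c=np.nonzero(np.diff(np.sign(pr-mid)))[0]
        if len(c): out.append(u+nn*ts[c[np.argmin(abs(ts[c]))]])
    return onplane(n,np.array(out),z)[:,:2]
p=[.5705,.029,.002,.091]
for n in ('top','side'):
  L={}
  for nm,a,b,z in (('plL',(-.12,.032),(-.03,.032),.014),('plR',(-.12,-.032),(-.03,-.032),.014),('plF',(-.12,-.032),(-.12,.032),.014)):
    A,B=tp(p[3],p[:3],[[*a,0],[*b,0]])[:,:2]
    q=edges(n,A,B,z,None); vx,vy,x,y=cv2.fitLine(q.astype(np.float32),cv2.DIST_HUBER,0,.0005,.001)[:,0]
    ang=np.arctan2(vy,vx); r=(q-[x,y])@[-vy,vx]
    print(n,nm,'ang',round(float(np.mod(ang+.7,np.pi)-.7),4),'c',np.round([x,y],4),'rms mm',round(r.std()*1e3,2))
E
python3 f2.py
```

```text
top plL ang 0.0889 c [0.4853 0.0542] rms mm 0.15
top plR ang 0.0906 c [ 0.5128 -0.0089] rms mm 0.2
top plF ang 1.6611 c [0.4514 0.0193] rms mm 0.19
side plL ang 0.0914 c [0.5069 0.0554] rms mm 0.23
side plR ang 0.0887 c [ 0.5015 -0.0172] rms mm 0.24
side plF ang 1.6563 c [0.4477 0.0125] rms mm 0.23
```

Tester yaw comes out at 0.090 from four plate edges in two views. Now the dial in detail.

```bash
python3 - <<'E'
import pickle; from h import *
D,ims=pickle.load(open('d0.pkl','rb'))
a=cv2.resize(ims['top'][160:200,280:325],None,fx=9,fy=9,interpolation=cv2.INTER_CUBIC)
b=cv2.resize(ims['side'][150:195,310:355],None,fx=8.8889,fy=8.8889,interpolation=cv2.INTER_CUBIC)
print(a.shape,b.shape); c=np.zeros((400,805,3),np.uint8); c[:360,:405]=a; c[:,405:]=b[:400,:400]; cv2.imwrite('pics/dial.png',c[:,:,::-1])
E
```

```text
(360, 405, 3) (400, 400, 3)
```

View pics/dial.png

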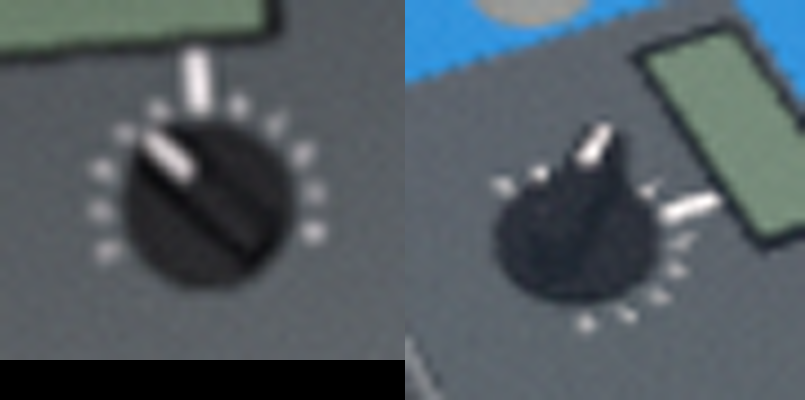

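```bash
python3 - <<'E'
from h import *
def s(u,v): return [310+(u-405)/8.889-.5+.06,150+v/8.889-.5+.06]
def t(u,v): return [280+u/9-.45,160+v/9-.45]
pts={'p_out':((605,130),(150,135),.094),'p_in':((585,162),(190,178),.094),'m_in':((665,213),(202,110),.066),'m_out':((718,200),(192,52),.066),'skirt':((578,240),(208,205),.0705)}
for k,(a,b,z) in pts.items():
    print(k,'tri',np.round(tri(s(*a),t(*b))[0],4),'side',np.round(onplane('side',s(*a),z)[0],4),'top',np.round(onplane('top',t(*b),z)[0],4))
for n,f,i in (('side',s,0),('top',t,1)):
    w={k:onplane(n,f(*v[i]),v[2])[0] for k,v in pts.items()}
    d=w['p_out']-w['p_in']; m=w['m_out']-w['m_in']
    print(n,'pointer yaw',np.arctan2(d[1],d[0]),'mark yaw',np.arctan2(m[1],m[0]))
    mm=(w['m_out']+w['m_in'])/2; print('axis from mark',mm-.036*np.array([np.cos(.09),np.sin(.09),0]))
    for ax in (w['skirt'],mm-.036*np.array([np.cos(.09),np.sin(.09),0])):
        d=w['p_out']-ax; d2=w['p_in']-ax; print('  pointer from axis yaw',np.arctan2(d[1],d[0]),np.arctan2(d2[1],d2[0]),np.hypot(*d[:2]),np.hypot(*d2[:2]))
E
```

```text
p_out tri [0.6435 0.0593 0.0937] side [0.6414 0.059  0.094 ] top [0.6453 0.0591 0.094 ]
p_in tri [0.6324 0.0482 0.0948] side [0.6318 0.0489 0.094 ] top [0.6333 0.0481 0.094 ]
m_in tri [0.6569 0.0461 0.0675] side [0.656  0.0474 0.066 ] top [0.6586 0.046  0.066 ]
m_out tri [0.6745 0.0491 0.0638] side [0.6723 0.0472 0.066 ] top [0.6753 0.0489 0.066 ]
skirt tri [0.6297 0.0443 0.0675] side [0.6272 0.0416 0.0705] top [0.6306 0.044  0.0705]
side pointer yaw 0.8098797202017141 mark yaw -0.01109289506357361
axis from mark [0.62830161 0.04402767 0.066     ]
  pointer from axis yaw 0.8873060001803555 1.01351680720257 0.022339715610523895 0.008544386190198532
  pointer from axis yaw 0.8523329146767267 0.9513982152893602 0.019829923735830472 0.005966757166141021
top pointer yaw 0.7416009921224666 mark yaw 0.17175827172670385
axis from mark [0.63113746 0.04419984 0.066     ]
  pointer from axis yaw 0.7973415868146487 0.9812362430733819 0.02107706439569981 0.004947327369941594
  pointer from axis yaw 0.8108322758340636 1.0636001375694855 0.020548444487853108 0.004491698558719622
```

```bash
cat >> h.py <<'E'
def Rt(yaw,down=True): return R.from_euler('z',yaw)*R.from_matrix(np.diag([1.,-1,-1]))
def delta(pos,yaw,state=None):
    s=state or ctrl.get_state(); R0=R.from_rotvec(s['tool_rot']); p0=np.array(s['position'])
    return (R0.inv()*Rt(yaw)).as_rotvec(), R0.inv().apply(np.array(pos)-p0)
def show(pos,yaw,lab=''):
    a,b=delta(pos,yaw); print(lab,np.round(a,4).tolist(),np.round(b,4).tolist())
def st():
    s=ctrl.get_state(); r=R.from_rotvec(s['tool_rot']).as_matrix()
    print('t',round(s['time'],2),'pos',np.round(s['position'],4),'yaw',round(np.arctan2(r[1,0],r[0,0]),4),'tilt',np.round(r[:2,2],4),'F',np.round(s['ft_force'],2),'M',np.round(s['torque'],3),'g',round(s['grip_width'],4)); return s
E
python3 - <<'E'
from h import *
st()
for u in ([525,268],[560,312],[595,222],[590,330]): print(onplane('top',u,0)[0].round(3),onplane('top',u,.15)[0].round(3))
print(proj('top',[[.284,-.585,.237]]))
show((.36,-.36,.24),.45,'A'); show((.63,.044,.15),.80,'B')
D=delta((.5,-.15,.2),.6); print(D)
E
```

```text
t 1.2 pos [ 0.2837 -0.5848  0.2366] yaw 0.4518 tilt [ 0.     -0.0001] F [-0.62  0.25  0.04] M [ 0.002 -0.05  -0.006] g 1.0021
[ 0.417 -0.533  0.   ] [ 0.417 -0.462  0.15 ]
[ 0.305 -0.615  0.   ] [ 0.32  -0.533  0.15 ]
[ 0.537 -0.731  0.   ] [ 0.521 -0.633  0.15 ]
[ 0.261 -0.688  0.   ] [ 0.281 -0.596  0.15 ]
[[611.10754332 334.40938296]]
A [0.0001, 0.0, 0.0018] [0.1667, -0.169, -0.0034]
B [0.0001, 0.0, -0.3482] [0.586, -0.4146, 0.0865]
(array([ 6.99350663e-05,  3.79157972e-05, -1.48202608e-01]), array([ 0.38438431, -0.29677441,  0.03656029]))
```

Call:
step_arm --plan '[[[0,0,0],[0.167,-0.169,-0.01],0],[[0,0,0],[0.167,-0.169,-0.01],0],[[0,0,0],[0.167,-0.169,-0.01],0],[[0,0,0],[0.167,-0.169,-0.01],0],[[0,0,-0.348],[0.586,-0.415,0.077],0],[[0,0,-0.348],[0.586,-0.415,0.077],0],[[0,0,-0.348],[0.586,-0.415,0.077],0],[[0,0,-0.348],[0.586,-0.415,0.077],0],[[0,0,-0.348],[0.586,-0.415,0.077],0],[[0,0,-0.348],[0.586,-0.415,0.077],0]]' --squeeze 20

```text
time: 2.45
position: [0.5661, -0.0514, 0.1805]
tool_rot: [2.893, 1.222, 0.001]
ft_force: [0.3, -1.4, 0.9]
grip_width: 0.999
```

```bash
python3 - <<'E'
from h import *
st(); show((.630,.044,.125),.80)
E
```

```text
t 2.45 pos [ 0.5661 -0.0514  0.1805] yaw 0.7992 tilt [ 0.0011 -0.0007] F [ 0.3  -1.44  0.86] M [-0.12  -0.101 -0.004] g 0.9987
 [0.0013, -0.0003, -0.0008] [0.1129, -0.0207, 0.0555]
```

Call:
step_arm --plan '[[[0,0,0],[0.06,-0.011,0.02],110],[[0,0,0],[0.113,-0.021,0.045],110],[[0,0,0],[0.113,-0.021,0.045],110],[[0,0,0],[0.113,-0.021,0.045],110],[[0,0,0],[0.113,-0.021,0.045],110],[[0,0,0],[0.113,-0.021,0.045],110],[[0,0,0],[0.113,-0.021,0.045],110],[[0,0,0],[0.113,-0.021,0.045],110],[[0,0,0],[0.113,-0.021,0.045],110],[[0,0,0],[0.113,-0.021,0.045],110]]'

```text
time: 3.7
position: [0.6287, 0.043, 0.1354]
tool_rot: [2.894, 1.223, -0.0]
ft_force: [0.3, 0.7, 0.3]
grip_width: 0.569
```

```bash
python3 - <<'E'
from h import *
import pickle
st(); show((.630,.044,.088),.80)
ims={n:ctrl.get_image(n) for n in ('side','top')}; pickle.dump(ims,open('d1.pkl','wb'))
a=cv2.resize(ims['top'][130:220,255:355],None,fx=4,fy=4,interpolation=cv2.INTER_CUBIC)
b=cv2.resize(ims['side'][100:200,290:390],None,fx=4,fy=4,interpolation=cv2.INTER_CUBIC)
c=np.zeros((400,800,3),np.uint8); c[:360,:400]=a; c[:400,400:]=b; cv2.imwrite('pics/d1.png',c[:,:,::-1])
E
```

```text
t 3.7 pos [0.6287 0.043  0.1354] yaw 0.7999 tilt [-0.0001 -0.0001] F [0.29 0.73 0.28] M [ 0.023 -0.051 -0.037] g 0.5685
 [-0.0, 0.0001, -0.0001] [0.0017, 0.0002, 0.0474]
```

View pics/d1.png

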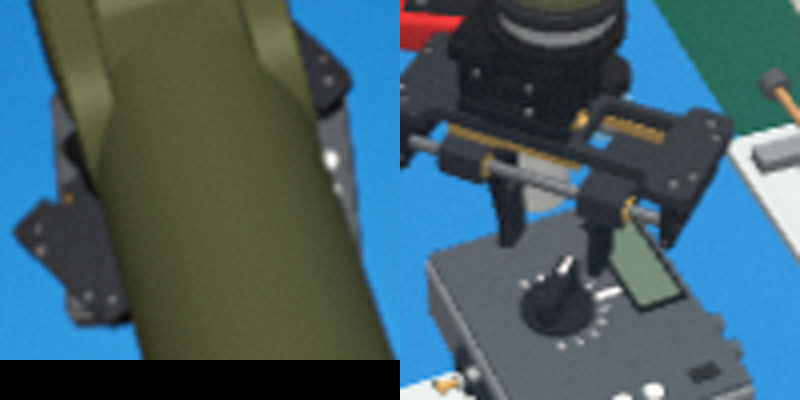

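```bash
python3 - <<'E'
from ov import *
import pickle
ims=pickle.load(open('d1.pkl','rb'))
y=.80; p=[.6287,.043,.1354,y]
# tool frame: x yaw, tool y = -world-left; box in yaw frame: inner pad face at +-24.7, 19 wide, from z -14 up
w=.5685*87/2
parts=[box(-9.5,9.5,w,w+14,-14,10),box(-9.5,9.5,-w-14,-w,-14,10)]
o=wire(ims['side'],'side',parts,p,300,125,75,60,10); cv2.imwrite('pics/d1f.png',o[:,:,::-1])
E
```

```text
(no output)
```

View pics/d1f.png

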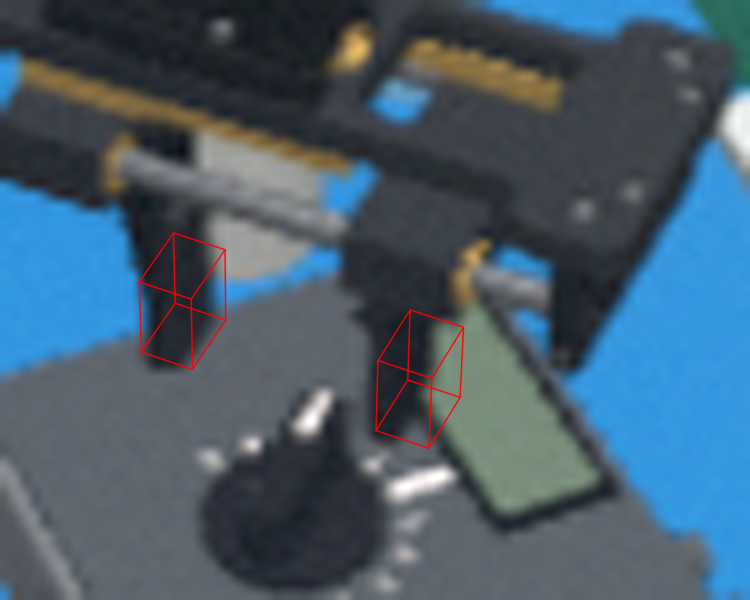

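Call:
step_arm --plan '[[[0,0,0],[0.001,0,0.03],110],[[0,0,0],[0.001,0,0.047],110],[[0,0,0],[0.001,0,0.047],110],[[0,0,0],[0.001,0,0.047],110],[[0,0,0],[0.001,0,0.047],160],[[0,0,0],[0.001,0,0.047],190],[[0,0,0],[0.001,0,0.047],215],[[0,0,0],[0.001,0,0.047],230],[[0,0,0],[0.001,0,0.047],240],[[0,0,0],[0.001,0,0.047],240]]' --squeeze 10

```text
time: 5.05
position: [0.6297, 0.0431, 0.0886]
tool_rot: [2.893, 1.222, 0.001]
ft_force: [1.1, -1.6, -0.2]
grip_width: 0.162
```

```bash
python3 - <<'E'
from h import *
s=st(); r=R.from_rotvec(s['tool_rot']); print('F tool',r.inv().apply(s['ft_force']).round(2), 'open mm',s['grip_width']*87)
E
```

```text
t 5.05 pos [0.6297 0.0431 0.0886] yaw 0.7995 tilt [ 0.0007 -0.0006] F [ 1.07 -1.63 -0.21] M [-0.319 -0.223  0.03 ] g 0.1616
F tool [-0.42  1.9   0.21] open mm 14.062689273919819
```

Call:
step_arm --plan '[[[0,0,0.1],[0,0,0],240],[[0,0,0.2],[0,0,0],240],[[0,0,0.3],[0,0,0],240],[[0,0,0.4],[0,0,0],240],[[0,0,0.5],[0,0,0],240],[[0,0,0.6],[0,0,0],240],[[0,0,0.68],[0,0,0],240],[[0,0,0.71],[0,0,0],240],[[0,0,0.71],[0,0,0],240],[[0,0,0.71],[0,0,0],240]]'

```text
time: 6.3
position: [0.6293, 0.0439, 0.0885]
tool_rot: [-3.138, -0.142, 0.0]
ft_force: [0.4, 0.9, 2.3]
grip_width: 0.162
```

```bash
python3 - <<'E'
from h import *
s=st(); r=R.from_rotvec(s['tool_rot']); print('F tool',r.inv().apply(s['ft_force']).round(2), 'open mm',s['grip_width']*87)
crop(ctrl.get_image('side'),300,125,75,60,10,'pics/d2.png')
E
```

```text
t 6.3 pos [0.6293 0.0439 0.0885] yaw 0.0906 tilt [-0.0001  0.0003] F [0.41 0.93 2.34] M [ 0.102  0.116 -0.021] g 0.1621
F tool [ 0.49 -0.89 -2.34] open mm 14.105877639980063
```

View pics/d2.png

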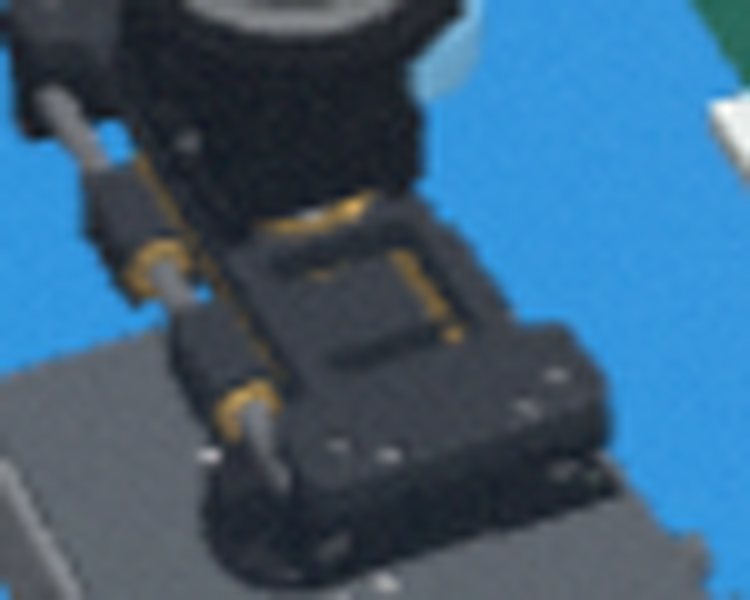

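The side view shows the gripper over the dial, with the bar held at 14 mm and the tool at yaw 0.0906. That puts the pointer on the long mark. Next I'll release, rise and travel to the pack.

```bash
python3 - <<'E'
from h import *
show((.475,-.3334,.12),1.82); show((.6,-.05,.19),.09)
E
```

```text
[-0.0002, -0.0002, -1.7295] [-0.1878, 0.3618, -0.0315]
 [-0.0003, 0.0, 0.0005] [-0.0377, 0.0909, -0.1015]
```

Call:
step_arm --plan '[[[0,0,0],[0,0,0],130],[[0,0,0],[0,0,0],110],[[0,0,0],[0,0,-0.03],100],[[0,0,0],[0,0,-0.09],0],[[0,0,-0.18],[0,0.05,-0.1],0],[[0,0,-0.36],[-0.03,0.1,-0.1],0],[[0,0,-0.54],[-0.06,0.15,-0.1],0],[[0,0,-0.72],[-0.1,0.2,-0.08],0],[[0,0,-0.9],[-0.14,0.25,-0.06],0],[[0,0,-1.08],[-0.17,0.3,-0.04],0]]'

```text
time: 7.6
position: [0.4946, -0.2554, 0.1345]
tool_rot: [2.627, 1.721, -0.0]
ft_force: [0.5, -0.6, -0.1]
grip_width: 1.001
```

```bash
python3 - <<'E'
from h import *
st();show((.475,-.3334,.08),1.82)
im=ctrl.get_image('top');crop(im,280,160,45,40,10,'pics/d3.png')
E
```

```text
t 7.6 pos [ 0.4946 -0.2554  0.1345] yaw 1.1601 tilt [ 0.0004 -0.0007] F [ 0.54 -0.65 -0.09] M [-0.005 -0.091  0.019] g 1.0014
 [0.0005, 0.0007, -0.6599] [-0.0793, 0.0132, 0.0545]
```

View pics/d3.png

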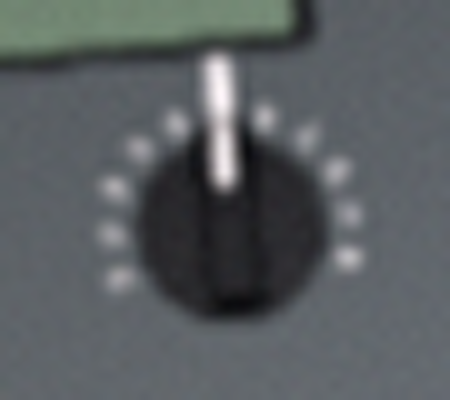

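The pointer line at crop (222,160) is collinear with the long mark at (218,85), so the dial is set. On to the pack.

Call:
step_arm --plan '[[[0,0,-0.16],[-0.02,0.003,0.01],0],[[0,0,-0.33],[-0.04,0.006,0.02],0],[[0,0,-0.5],[-0.06,0.01,0.03],0],[[0,0,-0.66],[-0.079,0.013,0.05],0],[[0,0,-0.66],[-0.079,0.013,0.06],0],[[0,0,-0.66],[-0.079,0.013,0.06],0],[[0,0,-0.66],[-0.079,0.013,0.06],0],[[0,0,-0.66],[-0.079,0.013,0.06],0],[[0,0,-0.66],[-0.079,0.013,0.06],0],[[0,0,-0.66],[-0.079,0.013,0.06],0]]'

```text
time: 8.9
position: [0.4759, -0.3315, 0.075]
tool_rot: [1.935, 2.474, -0.0]
ft_force: [-0.3, -0.7, -0.1]
grip_width: 1.005
```

```bash
python3 - <<'E'
from h import *
from ov import *
s=st();show((.475,-.3334,.019),1.82)
ims={n:ctrl.get_image(n) for n in ('side','top')}
p=[*s['position'],1.82]; w=43.5
parts=[box(-9.5,9.5,w,w+10,-14,10),box(-9.5,9.5,-w-10,-w,-14,10)]
a=wire(ims['side'],'side',parts,p,275,290,80,80,5); a=wire(ims['side'],'side',parts+[],p,275,290,80,80,5)
b=wire(ims['side'],'side',MOD['pack'],[.475,-.3334,.002,1.82],275,290,80,80,5)
cv2.imwrite('pics/p1.png',np.hstack([a,b])[:,:,::-1])
E
```

```text
t 8.9 pos [ 0.4759 -0.3315  0.075 ] yaw 1.814 tilt [ 0.0003 -0.0004] F [-0.32 -0.69 -0.06] M [ 0.061 -0.151 -0.   ] g 1.0049
 [0.0002, 0.0005, -0.006] [-0.0016, -0.0013, 0.056]
```

View pics/p1.png

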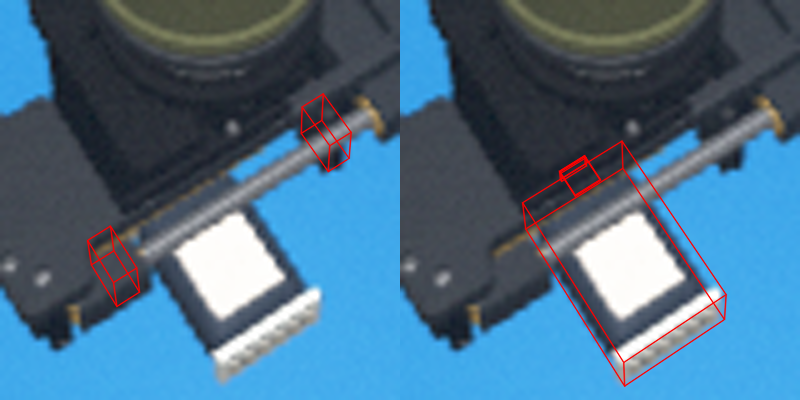

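Call:
step_arm --plan '[[[0,0,-0.006],[-0.002,-0.001,0.03],0],[[0,0,-0.006],[-0.002,-0.001,0.045],0],[[0,0,-0.006],[-0.002,-0.001,0.056],0],[[0,0,-0.006],[-0.002,-0.001,0.056],0],[[0,0,-0.006],[-0.002,-0.001,0.056],40],[[0,0,-0.006],[-0.002,-0.001,0.056],70],[[0,0,-0.006],[-0.002,-0.001,0.056],90],[[0,0,-0.006],[-0.002,-0.001,0.056],110],[[0,0,-0.006],[-0.002,-0.001,0.056],130],[[0,0,-0.006],[-0.002,-0.001,0.056],150]]' --squeeze 40

```text
time: 10.25
position: [0.4754, -0.3337, 0.0188]
tool_rot: [1.928, 2.48, -0.0]
ft_force: [0.8, 0.4, 0.4]
grip_width: 0.523
```

```bash
python3 - <<'E'
from h import *
s=st();print(s['grip_width']*87)
E
```

```text
t 10.25 pos [ 0.4754 -0.3337  0.0188] yaw 1.8202 tilt [ 0.0002 -0.0002] F [0.75 0.44 0.42] M [-0.051 -0.2   -0.016] g 0.5233
45.52938648570499
```

```bash
python3 - <<'E'
from h import *
show((.4829,.0211,.11),.09)
E
```

```text
[0.0004, 0.0, 1.7302] [0.3419, 0.0949, -0.0912]
```

Call:
step_arm --plan '[[[0,0,0],[0,0,-0.015],150],[[0,0,0],[0,0,-0.05],150],[[0,0,0.15],[0.02,0,-0.09],150],[[0,0,0.33],[0.07,0.01,-0.1],150],[[0,0,0.51],[0.12,0.02,-0.1],150],[[0,0,0.69],[0.17,0.04,-0.1],150],[[0,0,0.87],[0.22,0.06,-0.1],150],[[0,0,1.05],[0.26,0.07,-0.1],150],[[0,0,1.23],[0.3,0.08,-0.1],150],[[0,0,1.41],[0.34,0.095,-0.1],150]]'

```text
time: 11.5
position: [0.4831, 0.0202, 0.1195]
tool_rot: [3.076, 0.632, 0.001]
ft_force: [0.2, -0.0, -0.4]
grip_width: 0.523
```

```bash
python3 - <<'E'
from h import *
s=st();show((.4829,.0211,.09),.09)
E
```

```text
t 11.5 pos [0.4831 0.0202 0.1195] yaw 0.4055 tilt [ 0.0006 -0.0011] F [ 0.16 -0.02 -0.36] M [ 0.019 -0.039 -0.086] g 0.523
 [0.0012, -0.0004, 0.3155] [0.0002, -0.0009, 0.0295]
```

Call:
step_arm --plan '[[[0,0,0.16],[0,-0.001,0.01],150],[[0,0,0.315],[0,-0.001,0.03],150],[[0,0,0.315],[0,-0.001,0.06],150],[[0,0,0.315],[0,-0.001,0.06],150],[[0,0,0.315],[0,-0.001,0.06],150],[[0,0,0.315],[0,-0.001,0.06],150],[[0,0,0.315],[0,-0.001,0.06],150],[[0,0,0.315],[0,-0.001,0.06],150],[[0,0,0.315],[0,-0.001,0.06],150],[[0,0,0.315],[0,-0.001,0.06],150]]'

```text
time: 12.75
position: [0.483, 0.0199, 0.0587]
tool_rot: [3.138, 0.151, -0.0]
ft_force: [-0.4, 0.5, -1.6]
grip_width: 0.519
```

```bash
python3 - <<'E'
from h import *
from ov import *
import pickle
s=st()
ims={n:ctrl.get_image(n) for n in ('side','top')}; pickle.dump(ims,open('d4.pkl','wb'))
p=[*s['position'],.09]; p[2]-=.017
a=wire(ims['side'],'side',MOD['pack'],p,240,150,100,80,4)
b=wire(ims['top'],'top',MOD['pack'],p,255,180,100,80,4)
q=[.5705,.029,.002,.09]
a=np.vstack([a,cv2.resize(ims['side'][150:230,240:340],None,fx=4,fy=4,interpolation=cv2.INTER_CUBIC)])[:600]
b=np.vstack([b,cv2.resize(ims['top'][180:260,255:355],None,fx=4,fy=4,interpolation=cv2.INTER_CUBIC)])[:600]
cv2.imwrite('pics/p2.png',np.hstack([a,b])[:,:,::-1])
E
```

```text
t 12.75 pos [0.483  0.0199 0.0587] yaw 0.0963 tilt [-0.0001 -0.0001] F [-0.42  0.53 -1.57] M [ 0.023 -0.026 -0.033] g 0.5194
```

View pics/p2.png

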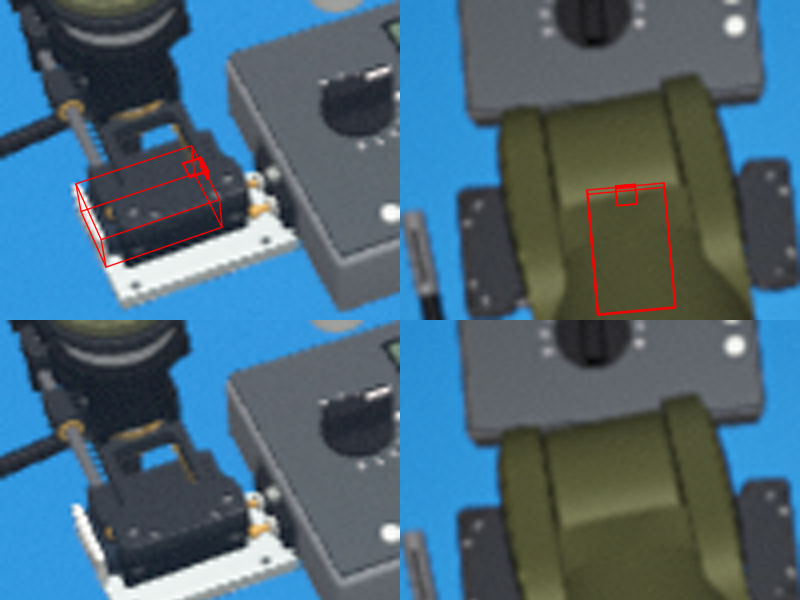

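```bash
python3 - <<'E'
from h import *
show((.4829,.0211,.031),.09)
E
```

```text
[0.0, 0.0001, 0.0063] [0.0001, -0.0012, 0.0277]
```

Call:
step_arm --plan '[[[0,0,0.006],[0,-0.001,0.012],150],[[0,0,0.006],[0,-0.001,0.02],150],[[0,0,0.006],[0,-0.001,0.024],150],[[0,0,0.006],[0,-0.001,0.026],150],[[0,0,0.006],[0,-0.001,0.0265],150],[[0,0,0.006],[0,-0.001,0.027],150],[[0,0,0.006],[0,-0.001,0.0275],150],[[0,0,0.006],[0,-0.001,0.0275],150],[[0,0,0.006],[0,-0.001,0.0275],150],[[0,0,0.006],[0,-0.001,0.0275],150]]'

```text
time: 14.1
position: [0.4829, 0.0209, 0.0312]
tool_rot: [3.138, 0.142, 0.0]
ft_force: [1.2, -0.0, -2.3]
grip_width: 0.524
```

```bash
python3 - <<'E'
from h import *
st();show((.4829,.0211,.031),.09)
E
```

```text
t 14.1 pos [0.4829 0.0209 0.0312] yaw 0.0903 tilt [ 0.0001 -0.0001] F [ 1.2  -0.03 -2.27] M [ 0.016  0.    -0.064] g 0.5236
 [0.0001, -0.0001, 0.0003] [0.0, -0.0002, 0.0002]
```

Call:
step_arm --plan '[[[0,0,0],[0,0,0.0003],150],[[0,0,0],[0,0,0.0005],150],[[0,0,0],[0,0,0.0007],150],[[0,0,0],[0.003,0,0.0007],150],[[0,0,0],[0.006,0,0.0007],150],[[0,0,0],[0.009,0,0.0007],150],[[0,0,0],[0.011,0,0.0007],150],[[0,0,0],[0.012,0,0.0007],150],[[0,0,0],[0.012,0,0.0007],150],[[0,0,0],[0.012,0,0.0007],150]]'

```text
time: 15.35
position: [0.495, 0.022, 0.0308]
tool_rot: [3.138, 0.142, -0.0]
ft_force: [-3.5, -0.5, 4.7]
grip_width: 0.524
```

```bash
python3 - <<'E'
from h import *
st()
E
```

```text
t 15.35 pos [0.495  0.022  0.0308] yaw 0.0903 tilt [-0.0001 -0.0002] F [-3.52 -0.53  4.7 ] M [0.005 0.623 0.016] g 0.5245
```

```bash
python3 - <<'E'
from h import *
def loc(n,uv): 
    P=onplane(n,uv,.0275)[0]; d=P-[.5705,.029,.0275]; c,s=np.cos(.09),np.sin(.09); return np.round([c*d[0]+s*d[1],-s*d[0]+c*d[1]],4)
import pickle
D,ims=pickle.load(open('d0.pkl','rb'))
a=cv2.resize(ims['top'][205:225,295:325],None,fx=13,fy=13,interpolation=cv2.INTER_CUBIC)
b=cv2.resize(ims['side'][185:215,290:320],None,fx=13,fy=13,interpolation=cv2.INTER_CUBIC)
c=np.zeros((390,780,3),np.uint8); c[:260,:390]=a;c[:,390:]=b; cv2.imwrite('pics/pr.png',c[:,:,::-1])
for u in ([305.5,216.7],[314,216]): print(loc('top',u))
for u in ([299,196.6],[302,203]): print(loc('side',u))
E
```

```text
[-0.0204  0.0107]
[-0.0206 -0.0112]
[-0.0254  0.0114]
[-0.0263 -0.0115]
```

View pics/pr.png

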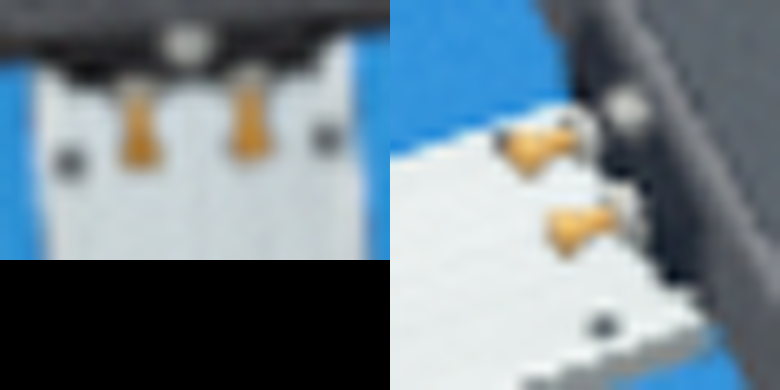

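Call:
step_arm --plan '[[[0,0,0],[0,0,-0.0004],150],[[0,0,0],[0.002,0,-0.0004],150],[[0,0,0],[0.004,0,-0.0004],150],[[0,0,0],[0.006,0,-0.0004],150],[[0,0,0],[0.007,0,-0.0004],150],[[0,0,0],[0.008,0,-0.0004],150],[[0,0,0],[0.009,0,-0.0004],150],[[0,0,0],[0.009,0,-0.0004],150],[[0,0,0],[0.009,0,-0.0004],150],[[0,0,0],[0.009,0,-0.0004],150]]'

```text
time: 16.6
position: [0.5038, 0.0228, 0.0309]
tool_rot: [3.138, 0.142, -0.0]
ft_force: [-0.1, 0.6, -1.4]
grip_width: 0.523
```

```bash
python3 - <<'E'
from h import *
st()
E
```

```text
t 16.6 pos [0.5038 0.0228 0.0309] yaw 0.0903 tilt [-0.     -0.0001] F [-0.07  0.64 -1.4 ] M [ 0.008 -0.014  0.028] g 0.5232
```

Call:
step_arm --plan '[[[0,0,0],[0.001,0,0.0001],150],[[0,0,0],[0.002,0,0.0002],150],[[0,0,0],[0.003,0,0.0002],150],[[0,0,0],[0.004,0,0.0002],150],[[0,0,0],[0.004,0,0.0002],150],[[0,0,0],[0.004,0,0.0002],150],[[0,0,0],[0.004,0,0.0002],150],[[0,0,0],[0.004,0,0.0002],150],[[0,0,0],[0.004,0,0.0002],150],[[0,0,0],[0.004,0,0.0002],150]]'

```text
time: 17.85
position: [0.508, 0.0232, 0.0308]
tool_rot: [3.138, 0.142, 0.001]
ft_force: [0.7, -0.2, -0.2]
grip_width: 0.523
```

```bash
python3 - <<'E'
from h import *
st()
E
```

```text
t 17.85 pos [0.508  0.0232 0.0308] yaw 0.0903 tilt [0.0005 0.    ] F [ 0.67 -0.16 -0.16] M [ 0.07  -0.096 -0.025] g 0.5226
```

Call:
step_arm --plan '[[[0,0,0],[0.001,0,0],150],[[0,0,0],[0.002,0,0],150],[[0,0,0],[0.003,0,0],150],[[0,0,0],[0.004,0,0],150],[[0,0,0],[0.004,0,0],150],[[0,0,0],[0.004,0,0],150],[[0,0,0],[0.004,0,0],150],[[0,0,0],[0.004,0,0],150],[[0,0,0],[0.004,0,0],150],[[0,0,0],[0.004,0,0],150]]'

```text
time: 19.1
position: [0.5105, 0.0234, 0.0308]
tool_rot: [3.138, 0.142, -0.005]
ft_force: [-6.9, -0.6, 8.9]
grip_width: 0.528
```

```bash
python3 - <<'E'
from h import *
st()
E
```

```text
t 19.1 pos [0.5105 0.0234 0.0308] yaw 0.0903 tilt [-0.0029 -0.0008] F [-6.85 -0.64  8.95] M [-0.028  1.264  0.046] g 0.5281
```

Call:
step_arm --plan '[[[0,0,0],[0,0,-0.0006],150],[[0,0,0],[0.0005,0,-0.0008],150],[[0,0,0],[0.001,0,-0.001],150],[[0,0,0],[0.0015,0,-0.001],150],[[0,0,0],[0.002,0,-0.001],150],[[0,0,0],[0.0025,0,-0.001],150],[[0,0,0],[0.0025,0,-0.001],150],[[0,0,0],[0.0025,0,-0.001],150],[[0,0,0],[0.0025,0,-0.001],150],[[0,0,0],[0.0025,0,-0.001],150]]'

```text
time: 20.35
position: [0.5125, 0.0235, 0.0309]
tool_rot: [3.138, 0.142, -0.006]
ft_force: [-7.5, 0.2, 0.5]
grip_width: 0.524
```

```bash
python3 - <<'E'
from h import *
st()
E
```

```text
t 20.35 pos [0.5125 0.0235 0.0309] yaw 0.0903 tilt [-0.0038 -0.0004] F [-7.53  0.19  0.47] M [-0.085  1.459 -0.022] g 0.5237
```

Call:
step_arm --plan '[[[0,0,0],[0.0015,0,-0.0001],150],[[0,0,0],[0.003,0,-0.0002],150],[[0,0,0],[0.0038,0,-0.0003],150],[[0,0,0],[0.0038,0,-0.0003],150],[[0,0,0],[0.0038,0,-0.0003],150],[[0,0,0],[0.0038,0,-0.0003],150],[[0,0,0],[0.0038,0,-0.0003],150],[[0,0,0],[0.0038,0,-0.0003],150],[[0,0,0],[0.0038,0,-0.0003],150],[[0,0,0],[0.0038,0,-0.0003],150]]'

```text
time: 21.6
position: [0.5144, 0.0237, 0.031]
tool_rot: [3.138, 0.142, -0.012]
ft_force: [-12.2, -0.9, 4.9]
grip_width: 0.524
```

```bash
python3 - <<'E'
from h import *
from ov import *
s=st()
ims={n:ctrl.get_image(n) for n in ('side','top')}
a=cv2.resize(ims['side'][150:230,240:340],None,fx=4,fy=4,interpolation=cv2.INTER_CUBIC)
b=cv2.resize(ims['top'][180:260,255:355],None,fx=4,fy=4,interpolation=cv2.INTER_CUBIC)
cv2.imwrite('pics/p3.png',np.hstack([a,b])[:,:,::-1])
E
```

```text
t 21.6 pos [0.5144 0.0237 0.031 ] yaw 0.0902 tilt [-0.0079 -0.0012] F [-12.18  -0.9    4.92] M [-0.116  2.417  0.021] g 0.5238
```

View pics/p3.png

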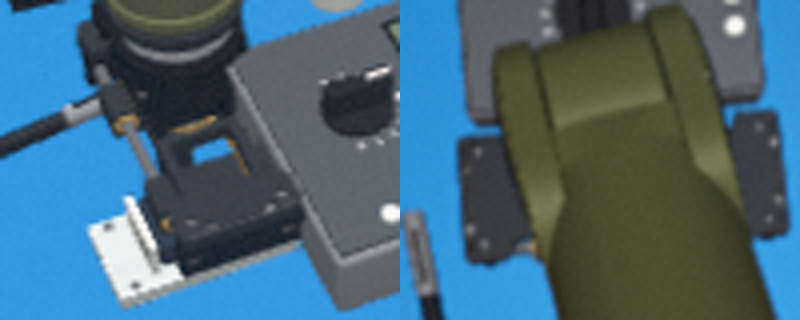

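Call:
step_arm --plan '[[[0,0,0],[0.001,0,-0.0003],150],[[0,0,0],[0.002,0,-0.0005],150],[[0,0,0],[0.002,0,-0.0005],150],[[0,0,0],[0.002,0,-0.0005],150],[[0,0,0],[0.002,0,-0.0005],150],[[0,0,0],[0.002,0,-0.0005],150],[[0,0,0],[0.002,0,-0.0005],150],[[0,0,0],[0.002,0,-0.0005],150],[[0,0,0],[0.002,0,-0.0005],150],[[0,0,0],[0.002,0,-0.0005],150]]'

```text
time: 22.95
position: [0.5154, 0.0238, 0.031]
tool_rot: [3.137, 0.142, -0.016]
ft_force: [-12.7, 0.0, 5.5]
grip_width: 0.525
```

```bash
python3 - <<'E'
from h import *
st()
E
```

```text
t 22.95 pos [0.5154 0.0238 0.031 ] yaw 0.0903 tilt [-0.01   -0.0014] F [-1.271e+01  1.000e-02  5.470e+00] M [-0.173  2.801  0.032] g 0.525
```

Call:
step_arm --plan '[[[0,0,0],[0.0005,0,-0.0004],150],[[0,0,0],[0.001,0,-0.0007],150],[[0,0,0],[0.001,0,-0.0007],150],[[0,0,0],[0.001,0,-0.0007],150],[[0,0,0],[0.001,0,-0.0007],150],[[0,0,0],[0.001,0,-0.0007],150],[[0,0,0],[0.001,0,-0.0007],150],[[0,0,0],[0.001,0,-0.0007],150],[[0,0,0],[0.001,0,-0.0007],150],[[0,0,0],[0.001,0,-0.0007],150]]'

```text
time: 24.2
position: [0.5157, 0.0238, 0.0311]
tool_rot: [3.137, 0.142, -0.018]
ft_force: [-13.0, -1.4, 2.6]
grip_width: 0.524
```

```bash
python3 - <<'E'
from h import *
for i in range(3):
    st(); ctrl.get_image('side')
E
```

```text
t 24.2 pos [0.5157 0.0238 0.0311] yaw 0.0903 tilt [-0.0113 -0.0014] F [-13.03  -1.36   2.62] M [-0.219  2.776  0.047] g 0.5242
t 24.25 pos [0.5158 0.0238 0.0312] yaw 0.0903 tilt [-0.0113 -0.0014] F [-13.07  -1.24   2.75] M [-0.139  2.802  0.054] g 0.5255
t 24.3 pos [0.5157 0.0238 0.0311] yaw 0.0902 tilt [-0.0113 -0.0014] F [-13.    -0.03   3.06] M [-0.216  2.77  -0.053] g 0.5279
```

```bash
python3 - <<'E'
from h import *
s=st(); print(np.round(s['joint_positions'],2))
show((.47,.02,.12),.09)
E
```

```text
t 24.35 pos [0.5157 0.0238 0.0312] yaw 0.0902 tilt [-0.0113 -0.0014] F [-12.55  -0.05   1.62] M [-0.184  2.785 -0.013] g 0.521
[ 0.41  0.3  -0.57  1.97  0.2   0.94 -1.74]
 [0.0004, 0.0114, 0.0002] [-0.0469, -0.0003, -0.0883]
```

Call:
step_arm --plan '[[[0,0,0],[-0.005,0,0],150],[[0,0,0],[-0.015,0,0],150],[[0,0,0],[-0.03,0,0],150],[[0,0,0],[-0.046,0,-0.005],150],[[0,0,0],[-0.046,0,-0.05],150],[[0,0,-0.18],[-0.046,0,-0.07],150],[[0,0,-0.36],[-0.046,0,-0.07],150],[[0,0,-0.54],[-0.046,0,-0.07],150],[[0,0,-0.72],[-0.046,0,-0.07],150],[[0,0,-0.9],[-0.046,0,-0.07],150]]'

```text
time: 25.6
position: [0.4758, 0.0202, 0.1038]
tool_rot: [2.758, 1.5, 0.004]
ft_force: [0.0, -0.3, -2.2]
grip_width: 0.526
```

Call:
step_arm --plan '[[[0,0,-0.18],[0,0,0],150],[[0,0,-0.36],[0,0,0],150],[[0,0,-0.54],[0,0,0],150],[[0,0,-0.72],[0,0,0],150],[[0,0,-0.9],[0,0,0],150],[[0,0,-1.08],[0,0,0],150],[[0,0,-1.26],[0,0,0],150],[[0,0,-1.44],[0,0,0],150],[[0,0,-1.62],[0,0,0],150],[[0,0,-1.8],[0,0,0],150]]'

```text
time: 26.85
position: [0.4758, 0.0202, 0.1038]
tool_rot: [0.539, 3.092, -0.0]
ft_force: [0.3, -0.1, -2.2]
grip_width: 0.522
```

```bash
python3 - <<'E'
from h import *
s=st(); print(np.round(s['joint_positions'],2))
show((.483,.0211,.06),.09+np.pi)
E
```

```text
t 26.85 pos [0.4758 0.0202 0.1038] yaw 2.7965 tilt [ 0.0027 -0.0006] F [ 0.34 -0.06 -2.24] M [ 0.13  -0.12   0.088] g 0.5225
[ 0.67  0.12 -0.8   2.01  0.1   1.05  1.05]
 [-0.0003, 0.0028, -0.4351] [-0.0064, 0.0033, 0.0438]
```

Call:
step_arm --plan '[[[0,0,-0.18],[-0.003,0.002,0],150],[[0,0,-0.36],[-0.006,0.003,0],150],[[0,0,-0.438],[-0.006,0.003,0.02],150],[[0,0,-0.438],[-0.006,0.003,0.05],150],[[0,0,-0.438],[-0.006,0.003,0.066],150],[[0,0,-0.438],[-0.006,0.003,0.068],150],[[0,0,-0.438],[-0.006,0.003,0.068],150],[[0,0,-0.438],[-0.006,0.003,0.068],150],[[0,0,-0.438],[-0.006,0.003,0.068],150],[[0,0,-0.438],[-0.006,0.003,0.068],150]]'

```text
time: 28.1
position: [0.4821, 0.0209, 0.0355]
tool_rot: [-0.136, 3.138, -0.001]
ft_force: [-0.1, -0.0, -2.5]
grip_width: 0.52
```

```bash
python3 - <<'E'
from h import *
st(); show((.495,.0222,.0308),.09+np.pi)
im=ctrl.get_image('side');crop(im,240,150,100,80,7,'pics/p5.png')
E
```

```text
t 28.1 pos [0.4821 0.0209 0.0355] yaw -3.0549 tilt [ 0.0006 -0.0003] F [-0.09 -0.01 -2.5 ] M [ 0.122 -0.109 -0.002] g 0.5196
 [-0.0004, 0.0006, -0.0033] [-0.0129, 0.0002, 0.0047]
```

View pics/p5.png

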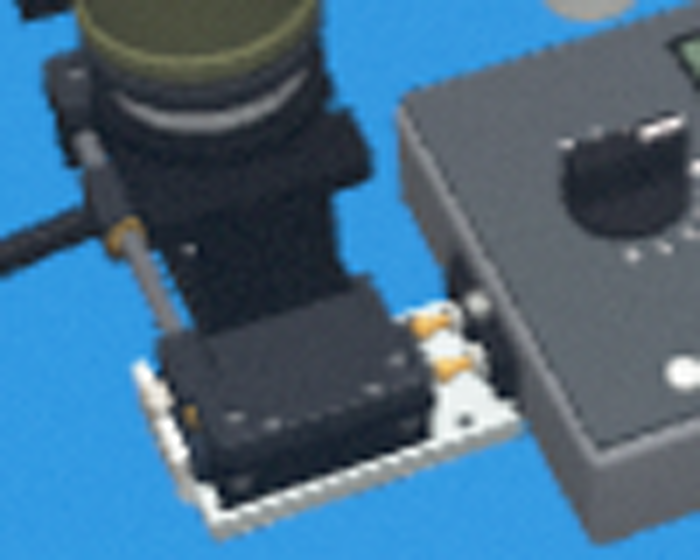

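The side view shows the tab at the rear now (155,395), with the plain end facing the two probes at about (430,325) and (455,365).

Call:
step_arm --plan '[[[0,0,-0.003],[0,0,0.003],150],[[0,0,-0.003],[-0.002,0,0.004],150],[[0,0,-0.003],[-0.006,0,0.0045],150],[[0,0,-0.003],[-0.01,0,0.0045],150],[[0,0,-0.003],[-0.014,0,0.0045],150],[[0,0,-0.003],[-0.017,0,0.0045],150],[[0,0,-0.003],[-0.02,0,0.0045],150],[[0,0,-0.003],[-0.022,0,0.0045],150],[[0,0,-0.003],[-0.022,0,0.0045],150],[[0,0,-0.003],[-0.022,0,0.0045],150]]'

```text
time: 29.4
position: [0.5042, 0.0229, 0.0308]
tool_rot: [-0.141, 3.137, 0.0]
ft_force: [0.0, -0.3, 1.8]
grip_width: 0.52
```

```bash
python3 - <<'E'
from h import *
st();show((.508,.0234,.0308),.09+np.pi)
E
```

```text
t 29.4 pos [0.5042 0.0229 0.0308] yaw -3.0519 tilt [0.001  0.0001] F [ 0.02 -0.32  1.78] M [ 0.146 -0.092 -0.009] g 0.5198
 [-0.0, 0.001, -0.0003] [-0.0038, 0.0002, 0.0]
```

Call:
step_arm --plan '[[[0,0,0],[-0.001,0,-0.0001],150],[[0,0,0],[-0.002,0,-0.0002],150],[[0,0,0],[-0.003,0,-0.0002],150],[[0,0,0],[-0.004,0,-0.0002],150],[[0,0,0],[-0.004,0,-0.0002],150],[[0,0,0],[-0.004,0,-0.0002],150],[[0,0,0],[-0.004,0,-0.0002],150],[[0,0,0],[-0.004,0,-0.0002],150],[[0,0,0],[-0.004,0,-0.0002],150],[[0,0,0],[-0.004,0,-0.0002],150]]'

```text
time: 30.65
position: [0.5077, 0.0232, 0.0309]
tool_rot: [0.141, -3.138, 0.0]
ft_force: [0.1, -0.5, -1.6]
grip_width: 0.529
```

```bash
python3 - <<'E'
from h import *
st()
E
```

```text
t 30.65 pos [0.5077 0.0232 0.0309] yaw -3.0518 tilt [-0.0001 -0.    ] F [ 0.11 -0.48 -1.59] M [ 0.164 -0.124 -0.009] g 0.5287
```

Call:
step_arm --plan '[[[0,0,0],[-0.001,0,0],150],[[0,0,0],[-0.002,0,0],150],[[0,0,0],[-0.003,0,0],150],[[0,0,0],[-0.004,0,0],150],[[0,0,0],[-0.004,0,0],150],[[0,0,0],[-0.004,0,0],150],[[0,0,0],[-0.004,0,0],150],[[0,0,0],[-0.004,0,0],150],[[0,0,0],[-0.004,0,0],150],[[0,0,0],[-0.004,0,0],150]]'

```text
time: 31.9
position: [0.5107, 0.0235, 0.0308]
tool_rot: [0.141, -3.136, 0.001]
ft_force: [-4.8, -1.0, 3.1]
grip_width: 0.524
```

```bash
python3 - <<'E'
from h import *
st()
E
```

```text
t 31.9 pos [0.5107 0.0235 0.0308] yaw -3.0519 tilt [-0.0024 -0.0007] F [-4.76 -1.01  3.09] M [ 0.071  0.866 -0.013] g 0.5239
```

Call:
step_arm --plan '[[[0,0,0],[-0.001,0,-0.0006],150],[[0,0,0],[-0.002,0,-0.0008],150],[[0,0,0],[-0.003,0,-0.001],150],[[0,0,0],[-0.004,0,-0.0012],150],[[0,0,0],[-0.005,0,-0.0014],150],[[0,0,0],[-0.005,0,-0.0014],150],[[0,0,0],[-0.005,0,-0.0014],150],[[0,0,0],[-0.005,0,-0.0014],150],[[0,0,0],[-0.005,0,-0.0014],150],[[0,0,0],[-0.005,0,-0.0014],150]]'

```text
time: 33.15
position: [0.5134, 0.0237, 0.031]
tool_rot: [0.141, -3.131, 0.001]
ft_force: [-7.7, -0.3, 0.9]
grip_width: 0.524
```

```bash
python3 - <<'E'
from h import *
st()
E
```

```text
t 33.15 pos [0.5134 0.0237 0.031 ] yaw -3.0519 tilt [-0.007 -0.001] F [-7.75 -0.32  0.87] M [-0.038  1.705 -0.051] g 0.5244
```

Call:
step_arm --plan '[[[0,0,0],[-0.002,0,-0.0004],150],[[0,0,0],[-0.004,0,-0.0008],150],[[0,0,0],[-0.005,0,-0.0012],150],[[0,0,0],[-0.005,0,-0.0012],150],[[0,0,0],[-0.005,0,-0.0012],150],[[0,0,0],[-0.005,0,-0.0012],150],[[0,0,0],[-0.005,0,-0.0012],150],[[0,0,0],[-0.005,0,-0.0012],150],[[0,0,0],[-0.005,0,-0.0012],150],[[0,0,0],[-0.005,0,-0.0012],150]]'

```text
time: 34.4
position: [0.5157, 0.0239, 0.0312]
tool_rot: [0.14, -3.126, 0.002]
ft_force: [-12.7, -0.8, 1.5]
grip_width: 0.524
```

```bash
python3 - <<'E'
from h import *
for i in range(2): st(); ctrl.get_image('side')
E
```

```text
t 34.4 pos [0.5157 0.0239 0.0312] yaw -3.0519 tilt [-0.0127 -0.0018] F [-12.71  -0.8    1.53] M [-0.164  2.691 -0.04 ] g 0.5236
t 34.45 pos [0.5158 0.0239 0.0313] yaw -3.0519 tilt [-0.0126 -0.0018] F [-13.25  -0.79   1.34] M [-0.098  2.672  0.026] g 0.5261
```

Call:
step_arm --plan '[[[0,0,0],[-0.0005,0,-0.0002],150],[[0,0,0],[-0.0005,0,-0.0002],150],[[0,0,0],[-0.0005,0,-0.0002],150],[[0,0,0],[-0.0005,0,-0.0002],150],[[0,0,0],[-0.0005,0,-0.0002],150],[[0,0,0],[-0.0005,0,-0.0002],150],[[0,0,0],[-0.0005,0,-0.0002],150],[[0,0,0],[-0.0005,0,-0.0002],150],[[0,0,0],[-0.0005,0,-0.0002],150],[[0,0,0],[-0.0005,0,-0.0002],150]]'

```text
time: 35.75
position: [0.5159, 0.0239, 0.0313]
tool_rot: [0.14, -3.125, 0.002]
ft_force: [-13.8, -1.5, 0.9]
grip_width: 0.527
```

```bash
python3 - <<'E'
from h import *
s=st(); print(np.round(s['joint_positions'],2)); show((.47,.02,.12),.09+np.pi); show((.5175,.334,.15),1.57,'tray'); show((.5175,.334,.15),.09+np.pi,'tray')
E
```

```text
t 35.75 pos [0.5159 0.0239 0.0313] yaw -3.0519 tilt [-0.0134 -0.0019] F [-13.82  -1.46   0.94] M [-0.136  2.743 -0.014] g 0.5273
[ 0.59  0.35 -0.78  1.96  0.3   0.96  1.33]
 [-0.0006, -0.0135, -0.0003] [0.0472, 0.0002, -0.0881]
tray [-0.0117, -0.0097, 1.6613] [-0.0278, 0.3086, -0.1193]
tray [-0.0006, -0.0135, -0.0003] [-0.0278, 0.3086, -0.1193]
```

Call:
step_arm --plan '[[[0,0,0],[0.005,0,0],150],[[0,0,0],[0.015,0,0],150],[[0,0,0],[0.03,0,0],150],[[0,0,0],[0.046,0,-0.005],150],[[0,0,0],[0.046,0,-0.05],150],[[0,0,0.18],[0.046,0.02,-0.09],150],[[0,0,0.36],[0.03,0.07,-0.1],150],[[0,0,0.54],[0.02,0.12,-0.1],150],[[0,0,0.72],[0.01,0.17,-0.1],150],[[0,0,0.9],[0,0.22,-0.1],150]]'

```text
time: 37.0
position: [0.5029, 0.2351, 0.1347]
tool_rot: [1.109, 2.937, 0.003]
ft_force: [-0.0, -0.6, -0.7]
grip_width: 0.525
```

```bash
python3 - <<'E'
from h import *
s=st(); print(np.round(s['joint_positions'],2)); show((.518,.334,.08),1.57,'tray')
E
```

```text
t 37.0 pos [0.5029 0.2351 0.1347] yaw 2.4193 tilt [0.003  0.0006] F [-0.02 -0.61 -0.71] M [ 0.023 -0.19  -0.042] g 0.5245
[ 0.27  0.3  -0.87  1.79  0.25  1.16  0.17]
tray [0.0031, 0.0007, 0.8493] [0.0542, 0.084, 0.0548]
```

Call:
step_arm --plan '[[[0,0,0.18],[0.012,0.02,0.01],150],[[0,0,0.36],[0.024,0.04,0.02],150],[[0,0,0.54],[0.036,0.06,0.03],150],[[0,0,0.68],[0.048,0.076,0.04],150],[[0,0,0.76],[0.05,0.078,0.06],150],[[0,0,0.76],[0.05,0.078,0.07],150],[[0,0,0.76],[0.05,0.078,0.07],150],[[0,0,0.76],[0.05,0.078,0.07],150],[[0,0,0.76],[0.05,0.078,0.07],150],[[0,0,0.76],[0.05,0.078,0.07],150]]'

```text
time: 38.25
position: [0.5159, 0.3255, 0.0645]
tool_rot: [2.114, 2.324, 0.001]
ft_force: [-0.4, -0.2, -0.5]
grip_width: 0.523
```

```bash
python3 - <<'E'
from h import *
s=st();show((.518,.334,.0235),1.57,'tray')
im={n:ctrl.get_image(n) for n in('side','top')}
a=cv2.resize(im['side'][90:180,210:310],None,fx=4,fy=4,interpolation=cv2.INTER_CUBIC)
b=cv2.resize(im['top'][180:270,140:240],None,fx=4,fy=4,interpolation=cv2.INTER_CUBIC)
cv2.imwrite('pics/p6.png',np.hstack([a,b])[:,:,::-1])
E
```

```text
t 38.25 pos [0.5159 0.3255 0.0645] yaw 1.6656 tilt [0.0008 0.0005] F [-0.38 -0.19 -0.47] M [ 0.017 -0.05   0.018] g 0.5229
tray [0.0008, -0.0005, 0.0956] [0.0082, 0.0029, 0.041]
```

View pics/p6.png

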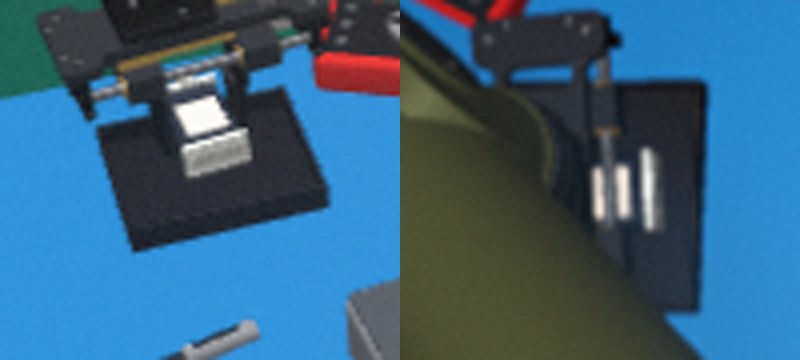

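Call:
step_arm --plan '[[[0,0,0.095],[0.008,0.003,0.015],150],[[0,0,0.095],[0.008,0.003,0.028],150],[[0,0,0.095],[0.008,0.003,0.034],150],[[0,0,0.095],[0.008,0.003,0.037],150],[[0,0,0.095],[0.008,0.003,0.039],150],[[0,0,0.095],[0.008,0.003,0.04],150],[[0,0,0.095],[0.008,0.003,0.041],150],[[0,0,0.095],[0.008,0.003,0.041],150],[[0,0,0.095],[0.008,0.003,0.041],150],[[0,0,0.095],[0.008,0.003,0.041],150]]'

```text
time: 39.6
position: [0.5178, 0.3338, 0.023]
tool_rot: [-2.221, -2.221, -0.0]
ft_force: [0.2, 0.0, -1.9]
grip_width: 0.524
```

```bash
python3 - <<'E'
from h import *
s=st()
E
```

```text
t 39.6 pos [0.5178 0.3338 0.023 ] yaw 1.5707 tilt [0.0001 0.0002] F [ 0.22  0.03 -1.91] M [ 0.024 -0.068 -0.008] g 0.5242
```

Call:
step_arm --plan '[[[0,0,0],[0,0,0.0002],150],[[0,0,0],[0,0,0.0003],150],[[0,0,0],[0,0,0.0004],150],[[0,0,0],[0,0,0.0005],150],[[0,0,0],[0,0,0.0006],150],[[0,0,0],[0,0,0.0006],150],[[0,0,0],[0,0,0.0006],150],[[0,0,0],[0,0,0.0006],150],[[0,0,0],[0,0,0.0006],150],[[0,0,0],[0,0,0.0006],150]]'

```text
time: 40.85
position: [0.5178, 0.3338, 0.0228]
tool_rot: [2.221, 2.221, 0.0]
ft_force: [-2.2, -1.7, 5.7]
grip_width: 0.524
```

```bash
python3 - <<'E'
from h import *
s=st()
E
```

```text
t 40.85 pos [0.5178 0.3338 0.0228] yaw 1.5707 tilt [ 0.0001 -0.    ] F [-2.24 -1.73  5.69] M [-0.363  0.355 -0.074] g 0.5241
```

Call:
step_arm --plan '[[[0,0,0],[0,0,-0.0003],120],[[0,0,0],[0,0,-0.0003],105],[[0,0,0],[0,0,-0.0003],90],[[0,0,0],[0,0,-0.0003],75],[[0,0,0],[0,0,-0.0003],75],[[0,0,0],[0,0,-0.002],75],[[0,0,0],[0,0,-0.015],75],[[0,0,0],[0,0,-0.05],75],[[0,0,0],[0,0,-0.1],75],[[0,0,0],[0,0,-0.14],75]]'

```text
time: 42.1
position: [0.518, 0.3344, 0.1655]
tool_rot: [2.221, 2.221, 0.004]
ft_force: [0.2, 0.9, -0.0]
grip_width: 0.701
```

```bash
python3 - <<'E'
from h import *
s=st()
show((.40,.20,.25),1.57)
E
```

```text
t 42.1 pos [0.518  0.3344 0.1655] yaw 1.5711 tilt [0.002  0.0014] F [ 0.21  0.93 -0.  ] M [-0.05  -0.133 -0.014] g 0.7013
 [0.002, -0.0014, 0.0011] [-0.1342, -0.1179, -0.085]
```

Next I'll move the arm clear toward the robot, for an unobstructed check.

Call:
step_arm --plan '[[[0,0,0],[-0.03,-0.03,-0.04],75],[[0,0,0],[-0.07,-0.06,-0.07],75],[[0,0,0],[-0.11,-0.09,-0.085],75],[[0,0,0],[-0.15,-0.11,-0.085],75],[[0,0,0],[-0.2,-0.118,-0.085],75],[[0,0,0],[-0.25,-0.118,-0.085],75],[[0,0,0],[-0.3,-0.118,-0.085],75],[[0,0,0],[-0.33,-0.118,-0.085],75],[[0,0,0],[-0.33,-0.118,-0.085],75],[[0,0,0],[-0.33,-0.118,-0.085],75]]'

```text
time: 43.35
position: [0.3998, 0.0049, 0.2479]
tool_rot: [2.22, 2.222, 0.001]
ft_force: [0.1, 1.0, 0.2]
grip_width: 0.702
```

```bash
python3 - <<'E'
from h import *
s=st()
for n in ('side','top'):
    im=ctrl.get_image(n); cv2.imwrite(f'pics/end_{n}.png',im[:,:,::-1])
    if n=='top': t=im
a=cv2.resize(t[190:270,150:230],None,fx=4,fy=4,interpolation=cv2.INTER_CUBIC); b=cv2.resize(t[155:200,275:330],None,fx=7,fy=7,interpolation=cv2.INTER_CUBIC)
c=np.zeros((320,720,3),np.uint8); c[:320,:320]=a; c[:315,325:325+385]=b; cv2.imwrite('pics/endz.png',c[:,:,::-1])
E
```

```text
t 43.35 pos [0.3998 0.0049 0.2479] yaw 1.572 tilt [0.001  0.0003] F [0.09 1.01 0.16] M [ 0.054 -0.109 -0.019] g 0.7022
```

View pics/end_side.png

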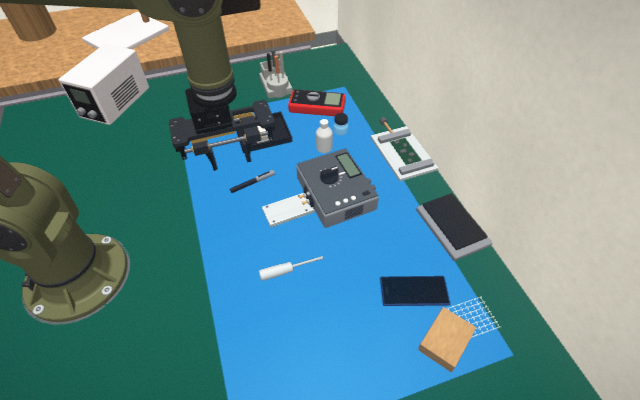

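View pics/end_top.png

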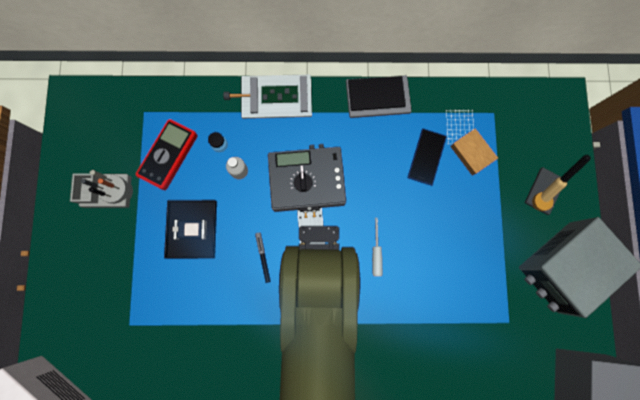

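View pics/endz.png

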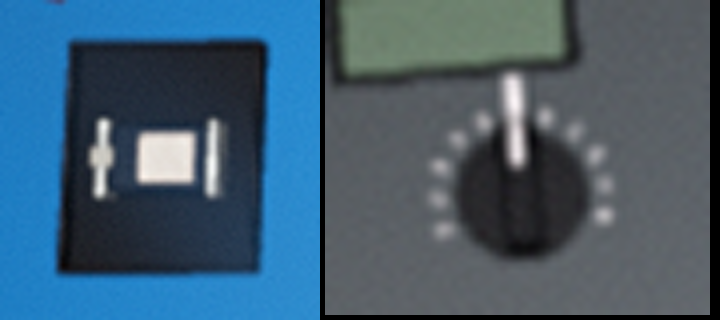

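The top view shows the pack lying flat in the tray at about (190,229), the dial pointer on the long mark, and the bystanders where they started.

```bash
python3 - <<'E'
from bench import ctrl
print(ctrl.close_job(), ctrl.get_state()['time'])
E
```

```text
the job is handed in; nothing more can be done
the job is handed in; nothing more can be done
```

I did the whole job in the order you asked and handed it in at about 43.5 s of the 72 s. No verdict was reported.

- **Dial:** I turned it to the long mark. The gripper held the bar at yaw 0.0906, against 0.090 for the tester. Both later top views show the pointer in line with the mark.
- **Tabbed end:** I pushed it in about 5.5 mm by position, with a final reading of about 13 N. It stayed close to that depth for about 2 s.
- **Plain end:** I turned the pack end for end and pushed in about 5.2 to 5.5 mm, with readings of 13 to 14 N. It held for about 1.5 s.
- **Tray:** I lowered the pack until it touched the tray floor (force went from about -1.9 to +5.7 N), then let go. The final top view shows it lying flat inside.
- **Other things on the mat:** they look unmoved in the final pictures, and the arm is clear of everything.

**Checks that disagreed:**
- **Probe depth:** I had no direct reading of the probes. Friction on the plate makes the force-based depth lower, about 4.5 to 5 mm on the tabbed end and 4.7 to 5.5 mm on the plain end. Either way it is about half of the 11 mm travel and well short of bottoming.
- **Cameras:** the two views disagreed by about 3.5 mm in x. I found the probes by feel instead.

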